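Tap the specimen pot lids shut in order

ROBOT

A 6-joint arm with a two-finger parallel gripper is mounted at the origin on a cart in front of the work surface, level with it; the furniture and walls round the work are solid. World frame = base frame: x ahead of the robot, y to its left, z up, the work surface at z = 0. Lengths are in m, angles in rad, forces in N, time in s.
With the tool pointing down it reaches from about 0.375 to 0.925 m from the base axis. Payload 5.7 kg.
Tool frame: the origin (TCP) lies between the finger pads; the fingertips stand 8 mm ahead of it and the grasp point (between the pads) lies 11 mm behind it (manip.tip_reach is the distance from the TCP to the fingertips, in m); z points along the fingers, y is the direction in which the jaws open and shut (so a half turn about z gives the same grasp; the last joint's range is limited). The gripper opens to 88 mm and grips with 3 to 60 N. Pads are 20 mm wide; open, the fingers measure 115 mm over their backs; the gripper's body (75 mm by 178 mm) begins 61 mm behind the grasp point.
Start: joints at [-1.388, 0.359, 1.51, -0, 1.272, -0.115], TCP at [0.176, -0.574, 0.231] pointing down, gripper open.
Joint ranges: [-2.97, 2.97], [-1.01, 2.36], [0.21, 2.38], [-0.96, 4.11], [0.2, 2.71], [-2.98, 2.98]. Speed limits (rad/s): [2.39, 2.39, 3.14, 3.14, 3.14, 3.14].

INTERFACE

Orientations are given as a rotation vector (axis times angle).
In Python, from workcell import manip, open_jaws, close_gripper, ik, readout, optics, order, cut_out, landmark_of gives the robot as it stands. Calls block until the motion is done:
- manip.move_pose(position, orientation): joint-space move of the TCP to a pose.
- manip.move_linear(position, feed=0.15, attitude=None): straight line of the TCP; attitude=None keeps the orientation; feed is the mean speed in m/s.
- manip.move_j(angles): joint-space move.
- open_jaws() and close_gripper(grasp_force=None): open the fingers fully, or close them until they stop; grasp_force is the grip in N (None keeps the last).
- manip.dwell(seconds).
- ik(position, orientation): joint angles nearest the present ones, or None.
- readout.get_obs(): the state.
- optics.capture(name): name is "side" or "top" or "wrist"; returns the picture (420x560x3 uint8, red, green, blue); there is no depth.
- optics.camera_info(name): a dict with "fov_y" (degrees; the focal length in pixels is half the picture's height over the tangent of half this angle, whatever the lens; pixels are square), "cx", "cy" (the principal point, pixels), "eye" and "attitude" of the camera in the world; the wrist camera has in their place "tool_from_camera" (4x4, takes a point from camera to tool coordinates, whose origin is the TCP and whose axes are the flange's). Camera axes: x right, y down, z forward; pixel columns grow to the right and rows downward; lengths in m; the calibration is good to about 2 mm. A picture is of the moment at which its call begins: read the wrist's pose just before it. camera_info takes no time and is no camera call.
A pose or a line that the arm cannot do raises manip.IKError and nothing moves.
- order.job_done(): hands the job in, once; it reports no verdict.
Trained networks look in the newest picture that a camera, given by its name, has taken for a name from the list of things; names that differ only in an ending like _2 or _b are one class to them, and where a whole thing is asked for, a point or a joint stands for the part that bears it (a point fixed in the world has none). Each returns a list of dicts, best first, with "p" (0 to 1); they miss things now and then, are a little off and sometimes report something else, mostly with a low value. They report only what shows in the picture. A call takes as long as a camera call. They do not tell look-alikes from the thing itself.
- cut_out(camera, query): "region" (420x560 bool, what is visible of it) and "point" ([column, row] in pixels, amid what is visible of it).
- landmark_of(camera, query): "point" ([column, row] in pixels: a listed point, or the origin of a listed thing).
The state is a dict: "t": time; "joint_pos": joint angles; "qd": joint speeds; "tau": joint torques, N m; "ee_pos": TCP position; "ee_rot": TCP orientation; "force": force on the tool from outside, world axes, zero at the start; "moment": the same for the moment, N m; "opening": finger opening in m.
Only numpy, scipy, OpenCV 4.12 (cv2) and the standard library are available. Lean on these libraries where they do the work, as an engineer would, in place of code of your own. Each camera call takes 0.05 s, during which the arm holds its last target.

TASK

Shut three specimen pots in the order in which their samples were taken: with the fingertips, gently press the red lid down until it is fully home, then the yellow one, then the blue one. Leave the green-lidded pot open, and do not lift, shift or tip any pot or disturb the things around them.

Things in the scene. Friction and masses are not known exactly. Their poses are not given: they have to be found in the camera images.
- red_pot: loose white plastic specimen pot with a red snap lid and a thin red stripe round its side, upright, 180 g or so; body 44 mm across, shoulder at 50 mm above the bench, neck 36 mm across. Origin: centre of its underside; z up.
- red_lid_top (a point): centre of the flat top of the red lid (disc 43 mm across, 14 mm high, plain ribbed side); 70 to 72 mm above the bench while the pot is open, 64 mm when fully shut; moves with the lid.
- red_lid (a joint): how far the red lid has been pressed down, m: 0 to 0.002 at the start (standing proud, a gap of 6 to 8 mm below the lid shows the dark grey neck), 0.008 fully shut (lid's lower edge on the pot's shoulder, where it stops hard). Going down takes about 3 to 5 N; it stays where it is left and cannot be pulled off the pot.
- yellow_pot: loose white plastic specimen pot with a yellow snap lid and a thin yellow stripe round its side, upright, 180 g or so; body 44 mm across, shoulder at 50 mm above the bench, neck 36 mm across. Origin: centre of its underside; z up.
- yellow_lid_top (a point): centre of the flat top of the yellow lid (disc 43 mm across, 14 mm high, plain ribbed side); 70 to 72 mm above the bench while the pot is open, 64 mm when fully shut; moves with the lid.
- yellow_lid (a joint): how far the yellow lid has been pressed down, m: 0 to 0.002 at the start (standing proud, a gap of 6 to 8 mm below the lid shows the dark grey neck), 0.008 fully shut (lid's lower edge on the pot's shoulder, where it stops hard). Going down takes about 3 to 5 N; it stays where it is left and cannot be pulled off the pot.
- blue_pot: loose white plastic specimen pot with a blue snap lid and a thin blue stripe round its side, upright, 180 g or so; body 44 mm across, shoulder at 50 mm above the bench, neck 36 mm across. Origin: centre of its underside; z up.
- blue_lid_top (a point): centre of the flat top of the blue lid (disc 43 mm across, 14 mm high, plain ribbed side); 70 to 72 mm above the bench while the pot is open, 64 mm when fully shut; moves with the lid.
- blue_lid (a joint): how far the blue lid has been pressed down, m: 0 to 0.002 at the start (standing proud, a gap of 6 to 8 mm below the lid shows the dark grey neck), 0.008 fully shut (lid's lower edge on the pot's shoulder, where it stops hard). Going down takes about 3 to 5 N; it stays where it is left and cannot be pulled off the pot.
- green_pot: loose white plastic specimen pot with a green snap lid and a thin green stripe round its side, upright, 180 g or so; body 44 mm across, shoulder at 50 mm above the bench, neck 36 mm across. Origin: centre of its underside; z up.
- green_lid_top (a point): centre of the flat top of the green lid (disc 43 mm across, 14 mm high, plain ribbed side); 70 to 72 mm above the bench while the pot is open, 64 mm when fully shut; moves with the lid.
- green_lid (a joint): how far the green lid has been pressed down, m: 0 to 0.002 at the start (standing proud, a gap of 6 to 8 mm below the lid shows the dark grey neck), 0.008 fully shut (lid's lower edge on the pot's shoulder, where it stops hard). Going down takes about 3 to 5 N; it stays where it is left and cannot be pulled off the pot.
- petri_dish: bystander: loose closed clear petri dish, 90 mm across, 18 mm high; origin at the centre of its underside.
- dropper_bottle: bystander: loose brown glass dropper bottle with red collar and black bulb, 32 mm across, 86 mm high; origin at the centre of its underside.
- timer: bystander: loose off-white bench timer, 62x66x21 mm, blue, white and red buttons on top; origin at the centre of its underside.
- oil_bottle: bystander: loose small brown dropper bottle with white collar and bulb, 26 mm across, 71 mm high; origin at the centre of its underside.
- microscope: fixed white and black microscope behind the work on the right, about 0.43 m high; origin: centre of its foot on the bench. Its eyepieces and head lean out towards the robot to 0.20 m in front of the origin (lowest about 0.34 m up there), 0.1 m to either side of it, so keep the hand and wrist clear of that space.
There are look-alikes about, which are no part of the job. What is shaped like the blue_pot but orange is not meant.

How it is judged:
By the outcome, as a careful person would: the job done as asked, in the order asked, and still so for the second after the job is handed in, with the robot touching nothing.
It also fails if it takes over 72 s, if anything falls off the work surface, if the arm or the gripper's body presses on something with over 40 N, if the wrist force passes 120 N, or if a joint passes its speed limit or range.

## Working session

There is one attempt and no reset: what is moved stays moved. The work goes in short steps, each a Python script; the robot and the scene stay as the last script left them, time stands still between calls to the robot, and variables do not carry over. Pictures are saved under pics/ and viewed, and the job is handed in when it is done.

```bash
ls; mkdir -p pics
python3 - <<'E'
from workcell import *
import cv2
print(readout.get_obs())
for n in ("side","top","wrist"):
    im=optics.capture(n); cv2.imwrite(f"pics/{n}0.png",im[:,:,::-1]); print(n,optics.camera_info(n))
print(readout.get_obs()['t'], manip.tip_reach)
E
```

```text
pics
{'t': 0.0, 'joint_pos': array([-1.38811690e+00,  3.59471818e-01,  1.51140586e+00, -2.72045664e-05,
        1.27252306e+00, -1.15096090e-01]), 'qd': array([ 0.00031985,  0.00115255, -0.00082096, -0.00039338,  0.00186586,
       -0.00048321]), 'tau': array([-4.94761807e-04, -5.15390289e+01, -2.70725584e+01,  6.74159545e-02,
        3.51848023e-02, -1.45003569e-04]), 'ee_pos': array([ 0.1758992 , -0.57293363,  0.22983947]), 'ee_rot': array([-3.10504814e+00, -4.65763003e-01,  1.36687219e-04]), 'force': array([ 0.0191746 , -0.50063553, -0.75217246]), 'moment': array([-0.0124193 ,  0.02086922,  0.0272721 ]), 'opening': 0.08792790307184889}
side {'fov_y': 49.88405849638119, 'cx': 281.5640900624537, 'cy': 213.50072351328626, 'eye': array([0.42195264, 0.96504671, 0.62878619]), 'attitude': array([-0.25882178,  2.64526359, -1.48666797])}
top {'fov_y': 51.16366080795147, 'cx': 278.5435335344917, 'cy': 213.70396161783222, 'eye': array([0.4712665 , 0.056333  , 1.33495071]), 'attitude': array([-2.19070366,  2.13502019, -0.08709102])}
wrist {'fov_y': 58.97678476260311, 'cx': 283.3123305443628, 'cy': 211.47851866063345, 'tool_from_camera': array([[ 1.23651317e-04, -9.63906715e-01, -2.66240173e-01,
         7.37853082e-02],
       [ 9.99999919e-01,  1.69396213e-05,  4.03106303e-04,
         7.80704309e-04],
       [-3.84046865e-04, -2.66240201e-01,  9.63906639e-01,
        -1.55066072e-01],
       [ 0.00000000e+00,  0.00000000e+00,  0.00000000e+00,
         1.00000000e+00]])}
0.15 0.008
```

View pics/top0.png

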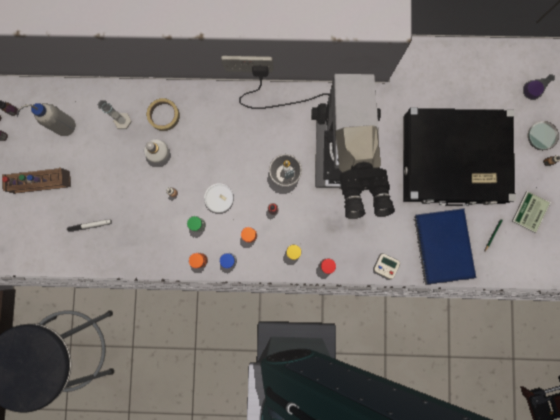

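View pics/side0.png

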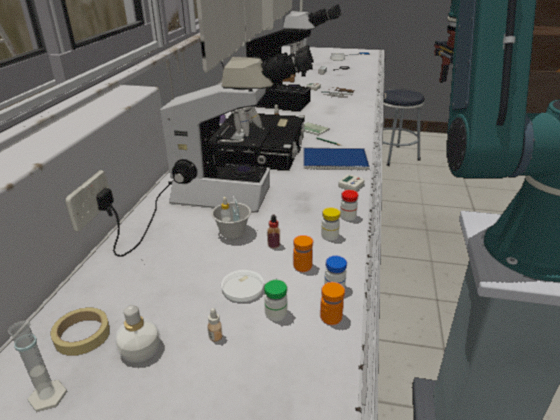

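```bash
cat > h.py <<'E'
from workcell import *
import numpy as np, cv2
from scipy.spatial.transform import Rotation as R
def ray(n,uv):
    c=optics.camera_info(n); f=210/np.tan(np.radians(c['fov_y']/2))
    d=np.array([(uv[0]-c['cx'])/f,(uv[1]-c['cy'])/f,1.])
    if n=='wrist':
        o=readout.get_obs(); Rt=R.from_rotvec(o['ee_rot']).as_matrix(); T=c['tool_from_camera']
        return o['ee_pos']+Rt@T[:3,3], Rt@T[:3,:3]@d
    return c['eye'],R.from_rotvec(c['attitude']).as_matrix()@d
def atz(n,uv,z):
    e,d=ray(n,uv); return e+d*(z-e[2])/d[2]
def proj(n,p):
    c=optics.camera_info(n); f=210/np.tan(np.radians(c['fov_y']/2))
    q=R.from_rotvec(c['attitude']).as_matrix().T@(np.array(p)-c['eye']); return [q[0]/q[2]*f+c['cx'],q[1]/q[2]*f+c['cy']]
def tri(a,b):
    (e1,d1),(e2,d2)=a,b; d1=d1/np.linalg.norm(d1); d2=d2/np.linalg.norm(d2)
    s=np.linalg.lstsq(np.c_[d1,-d2],e2-e1,rcond=None)[0]; p,q=e1+s[0]*d1,e2+s[1]*d2
    return (p+q)/2,np.linalg.norm(p-q)
E
python3 - <<'E'
from h import *
np.set_printoptions(precision=4,suppress=True)
for c in ("red","yellow","blue","green"):
    for n in ("top","side"):
        for d in landmark_of(n,c+"_lid_top")[:3]:
            print(c,n,round(d['p'],2),np.round(d['point'],1),atz(n,d['point'],.071))
print(readout.get_obs()['t'])
E
```

```text
red top 0.75 [328.6 263.6] [ 0.4553 -0.067   0.071 ]
red side 0.6 [349.3 192.3] [ 0.4496 -0.0707  0.071 ]
red side 0.24 [275.1 312.6] [0.5467 0.3948 0.071 ]
yellow top 0.64 [290.1 251.2] [0.4877 0.0438 0.071 ]
yellow side 0.49 [331.8 210.5] [0.4846 0.0291 0.071 ]
blue top 0.64 [196.  259.5] [0.4568 0.3136 0.071 ]
blue top 0.47 [227.  258.9] [0.4609 0.2244 0.071 ]
blue top 0.46 [251. 232.] [0.5399 0.158  0.071 ]
blue side 0.72 [336.  263.5] [0.4554 0.2345 0.071 ]
blue side 0.7 [302.6 243.4] [0.5321 0.1782 0.071 ]
blue side 0.58 [335.  288.4] [0.4501 0.3106 0.071 ]
green top 0.56 [192.6 223. ] [0.5617 0.3282 0.071 ]
green side 0.62 [271.9 285.9] [0.5672 0.3265 0.071 ]
0.55
```

Run:
```python
from h import *
np.set_printoptions(precision=4,suppress=True)
for uv in ((353,215),(385,212),(328,170)): print('eyepiece',atz('top',uv,.38))
top=cv2.imread('pics/top0.png'); h=cv2.cvtColor(top,cv2.COLOR_BGR2HSV)
for name,(u,v) in dict(red=(328,266),yellow=(294,252),blue=(228,261),green=(195,223)).items():
    s=h[v-14:v+14,u-14:u+14]; h0=int(h[v,u,0]); d=np.abs((s[...,0].astype(int)-h0+90)%180-90)
    m=((d<8)&(s[...,1]>130)).astype(np.uint8); n,l,st,ce=cv2.connectedComponentsWithStats(m); k=1+np.argmax(st[1:,4])
    c=ce[k]+[u-14,v-14]; print(name,c,st[k],atz('top',c,.071))
for n,q in (('microscope','microscope'),('dropper','dropper_bottle'),('t','timer')):
    for d in landmark_of('top',q)[:1]: print(n,d['p'],d['point'],atz('top',d['point'],0))
p=[.455,-.067,.25]
print(readout.get_obs()['joint_pos'])
for a in (0,.5,-.5,np.pi/2,-np.pi/2,np.pi):
    r=(R.from_euler('z',a)*R.from_rotvec([np.pi,0,0])).as_rotvec()
    print(a,ik(p,r),ik([.455,-.067,.07],r))
top=cv2.resize(top[180:300,150:430],None,fx=2.8,fy=2.8,interpolation=cv2.INTER_CUBIC); cv2.imwrite('pics/topz.png',top)
```

```text
eyepiece [ 0.5659 -0.0883  0.38  ]
eyepiece [ 0.5742 -0.1578  0.38  ]
eyepiece [ 0.6642 -0.0324  0.38  ]
red [327.7895 265.8129] [  7   7  15  15 171] [ 0.4489 -0.0648  0.071 ]
yellow [293.3438 251.9062] [  7   7  14  15 160] [0.4859 0.0345 0.071 ]
blue [226.8231 260.4626] [  7   7  13  14 147] [0.4564 0.2248 0.071 ]
green [194.2301 223.2301] [  8   9  12  12 113] [0.5611 0.3235 0.071 ]
dropper 0.4 [275.2, 212.0] [0.6069 0.0916 0.    ]
t 0.74 [386.1, 267.1] [ 0.4485 -0.2468  0.    ]
[-1.3881  0.3588  1.5104  0.      1.2725 -0.1151]
0 [-0.2966  0.135   1.7713 -0.      1.2353  1.2742] [-0.2966  0.3893  1.9785 -0.      0.7739  1.2742]
0.5 [-0.2966  0.135   1.7713  0.      1.2353  0.7742] [-0.2966  0.3893  1.9785  0.      0.7739  0.7742]
-0.5 [-0.2966  0.135   1.7713  0.      1.2353  1.7742] [-0.2966  0.3893  1.9785  0.      0.7739  1.7742]
1.5707963267948966 [-0.2966  0.135   1.7713  0.      1.2353 -0.2966] [-0.2966  0.3893  1.9785 -0.      0.7739 -0.2966]
-1.5707963267948966 [-0.2966  0.135   1.7713 -0.      1.2353  2.845 ] [-0.2966  0.3893  1.9785 -0.      0.7739  2.845 ]
3.141592653589793 [-0.2966  0.135   1.7713  0.      1.2353 -1.8674] [-0.2966  0.3893  1.9785  0.      0.7739 -1.8674]
```

View pics/topz.png

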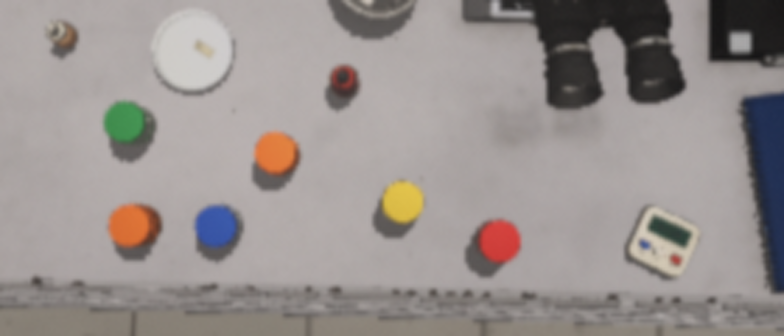

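Run:
```python
from h import *
np.set_printoptions(precision=4,suppress=True)
r=(R.from_euler('z',np.pi)*R.from_rotvec([np.pi,0,0])).as_rotvec()
o=readout.get_obs()
q=ik([.133,-.43,.23],o['ee_rot']); print(q); manip.move_j(q)
close_gripper(3)
manip.move_pose([.449,-.065,.2],r)
manip.dwell(.2)
o=readout.get_obs(); print(o['t'],o['ee_pos'],o['ee_rot'],o['force'],o['opening'])
im=optics.capture('wrist'); cv2.imwrite('pics/w1.png',im[:,:,::-1])
for d in landmark_of('wrist','red_lid_top')[:2]: print(d['p'],d['point'],atz('wrist',d['point'],.071))
for d in cut_out('wrist','red_lid')[:2]: print(d['p'],d['point'])
```

```text
[-1.4245  0.1413  1.8182  0.      1.1822 -0.1515]
4.65 [ 0.449  -0.0657  0.2   ] [ 0.0026  3.1415 -0.0002] [-0.3585 -0.4693 -0.2304] 0.0005300680519559346
0.62 [280.2, 201.8] [ 0.4481 -0.0685  0.071 ]
0.62 [283.0, 183.0] [ 0.433  -0.0663  0.071 ]
0.65 [282.5, 203.2]
```

View pics/w1.png

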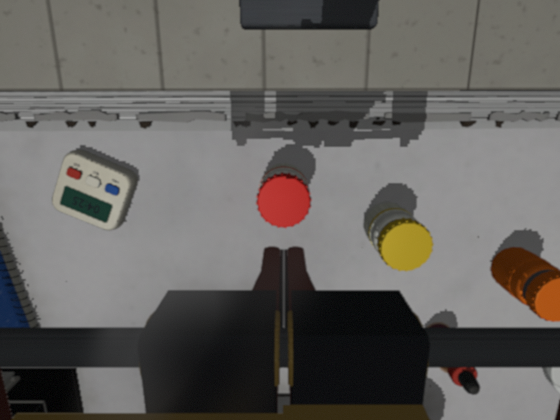

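The wrist picture shows the red lid's disc centred near (284,200), yellow near (404,245), and the timer well away. I'll refine the centre by colour and then press, watching the force.

```bash
cat >> h.py <<'E'
np.set_printoptions(precision=4,suppress=True)
RV=(R.from_euler('z',np.pi)*R.from_rotvec([np.pi,0,0])).as_rotvec()
def lid(im,uv,z=.071):
    u,v=map(int,uv); h=cv2.cvtColor(im,cv2.COLOR_RGB2HSV); w=45
    s=h[v-w:v+w,u-w:u+w]; d=np.abs((s[...,0].astype(int)-int(h[v,u,0])+90)%180-90)
    m=((d<8)&(s[...,1]>130)).astype(np.uint8); n,l,st,ce=cv2.connectedComponentsWithStats(m); k=l[w,w]
    cs,_=cv2.findContours((l==k).astype(np.uint8),cv2.RETR_EXTERNAL,cv2.CHAIN_APPROX_NONE)
    (cx,cy),ra=cv2.minEnclosingCircle(max(cs,key=len)); c=np.array([cx+u-w,cy+v-w])
    p=atz('wrist',c,z); p2=atz('wrist',c+[ra,0],z)
    print('lid',c,ra,'stats',st[k],'pos',p,'diam',2*np.linalg.norm(p2-p)); return p
def press(xy,zc=.085,maxF=9,zmin=.0615):
    manip.move_linear([xy[0],xy[1],zc+.008],feed=.1); manip.dwell(.3)
    f0=np.mean([(manip.dwell(.02),readout.get_obs()['force'])[1] for _ in range(5)],0)
    z=.074
    manip.move_linear([xy[0],xy[1],z+.008],feed=.03)
    while z>zmin:
        z-=.0005
        manip.move_linear([xy[0],xy[1],z+.008],feed=.012); manip.dwell(.04)
        o=readout.get_obs(); f=o['force']-f0
        print('cmd %.4f tip %.4f'%(z,o['ee_pos'][2]-.008),f)
        if f[2]>maxF: break
    manip.move_linear([xy[0],xy[1],.10],feed=.06)
    manip.move_linear([xy[0],xy[1],.208],feed=.2); print('t',readout.get_obs()['t'])
E
python3 - <<'E'
from h import *
im=optics.capture('wrist'); p=lid(im,(284,200)); lid(im,(404,245))
press(p)
im=optics.capture('wrist'); cv2.imwrite('pics/w2.png',im[:,:,::-1])
im=optics.capture('side'); cv2.imwrite('pics/s2.png',cv2.resize(im[170:330,200:400,::-1],None,fx=3.5,fy=3.5,interpolation=cv2.INTER_CUBIC))
E
```

```text
lid [282.8125 199.9375] 27.088640213012695 stats [  18   18   53   54 2225] pos [ 0.4466 -0.0662  0.071 ] diam 0.042653961391793636
lid [404.4613 243.829 ] 27.171422958374023 stats [  19   19   54   52 2180] pos [0.4834 0.0327 0.071 ] diam 0.04422559301513756
cmd 0.0735 tip 0.0736 [-0.6566  0.033   0.451 ]
cmd 0.0730 tip 0.0730 [ 0.1471 -0.3275  1.225 ]
cmd 0.0725 tip 0.0725 [-0.4347 -0.0475  0.0842]
cmd 0.0720 tip 0.0720 [-0.1794 -0.1763  0.2656]
cmd 0.0715 tip 0.0715 [0.1764 0.0311 0.6117]
cmd 0.0710 tip 0.0710 [-0.703  -0.6273  0.1493]
cmd 0.0705 tip 0.0705 [0.5984 0.1875 1.2784]
cmd 0.0700 tip 0.0701 [0.9241 1.3709 2.8151]
cmd 0.0695 tip 0.0695 [-0.5497  0.1553  3.5842]
cmd 0.0690 tip 0.0690 [-0.684   0.2756  2.5133]
cmd 0.0685 tip 0.0685 [ 0.2401 -0.0972  2.8562]
cmd 0.0680 tip 0.0680 [ 0.5711 -0.1296  2.2857]
cmd 0.0675 tip 0.0675 [-0.0078 -1.3794  3.1404]
cmd 0.0670 tip 0.0670 [0.6611 0.5715 1.9002]
cmd 0.0665 tip 0.0665 [ 0.3103 -0.3519  1.9317]
cmd 0.0660 tip 0.0660 [0.618  0.3908 2.5897]
cmd 0.0655 tip 0.0655 [ 0.4161 -0.7983  2.948 ]
cmd 0.0650 tip 0.0650 [-0.646  -1.5196  3.3061]
cmd 0.0645 tip 0.0645 [-0.5113  0.1332  4.1979]
cmd 0.0640 tip 0.0643 [-0.6083  0.2173  8.7604]
cmd 0.0635 tip 0.0643 [-2.3858  0.0322 15.2983]
t 14.4083
```

View pics/w2.png

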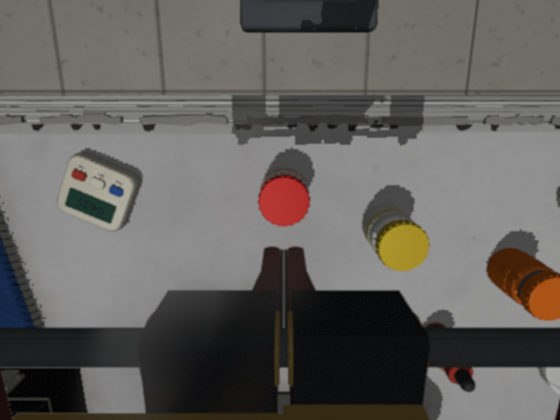

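View pics/s2.png

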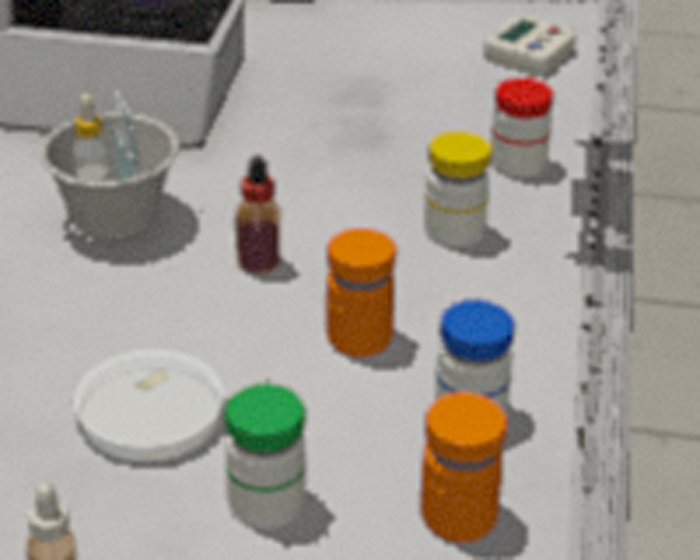

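Red is shut: it stopped hard at 64 mm, no neck shows in the side view, and the pot has not moved. Yellow is next.

Run:
```python
from h import *
manip.move_linear([.4834,.0327,.2],feed=.15); manip.dwell(.2)
im=optics.capture('wrist'); cv2.imwrite('pics/w3.png',im[:,:,::-1])
p=lid(im,(283,201))
assert np.linalg.norm(p[:2]-[.4845,.0335])<.006
press(p)
im=optics.capture('wrist'); cv2.imwrite('pics/w4.png',im[:,:,::-1])
im=optics.capture('side'); cv2.imwrite('pics/s4.png',cv2.resize(im[170:330,200:400,::-1],None,fx=3.5,fy=3.5,interpolation=cv2.INTER_CUBIC))
```

```text
lid [286.376  204.3616] 27.1379451751709 stats [  22   22   54   54 2230] pos [0.4845 0.034  0.071 ] diam 0.04288511245078881
cmd 0.0735 tip 0.0736 [0.433  0.7452 0.8378]
cmd 0.0730 tip 0.0730 [-0.5669  0.0376  0.0208]
cmd 0.0725 tip 0.0725 [ 0.486   0.1844 -1.3247]
cmd 0.0720 tip 0.0720 [ 0.294  -0.2075 -0.4711]
cmd 0.0715 tip 0.0715 [-0.2632  0.8948  0.2929]
cmd 0.0710 tip 0.0711 [-0.2572 -0.4604  2.0499]
cmd 0.0705 tip 0.0705 [0.3289 0.0887 2.779 ]
cmd 0.0700 tip 0.0700 [0.9581 0.0093 2.0166]
cmd 0.0695 tip 0.0695 [-0.7809 -0.3698  1.913 ]
cmd 0.0690 tip 0.0690 [0.3628 0.1262 1.7405]
cmd 0.0685 tip 0.0685 [ 0.8752 -0.185   2.399 ]
cmd 0.0680 tip 0.0680 [0.3332 0.2528 3.0383]
cmd 0.0675 tip 0.0675 [ 0.7627 -0.669   2.4567]
cmd 0.0670 tip 0.0670 [0.2596 0.4541 2.5441]
cmd 0.0665 tip 0.0665 [ 0.7174 -0.1797  2.8015]
cmd 0.0660 tip 0.0660 [ 0.304  -0.6084  2.5285]
cmd 0.0655 tip 0.0655 [1.0811 1.29   2.0602]
cmd 0.0650 tip 0.0650 [-0.119   0.736   2.2461]
cmd 0.0645 tip 0.0645 [ 0.8426 -0.4375  2.7812]
cmd 0.0640 tip 0.0643 [-0.8405 -0.131   6.7972]
cmd 0.0635 tip 0.0643 [-1.9208  0.6319 13.6717]
t 25.175
```

View pics/w4.png

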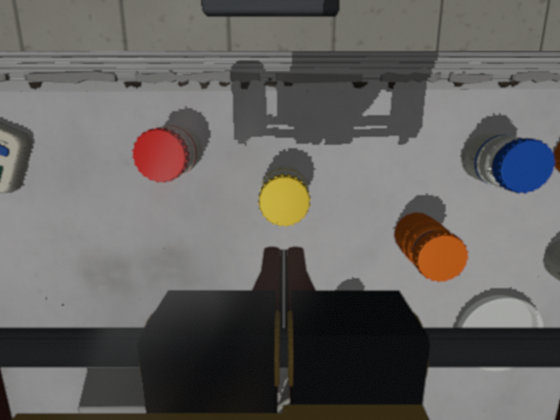

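View pics/s4.png

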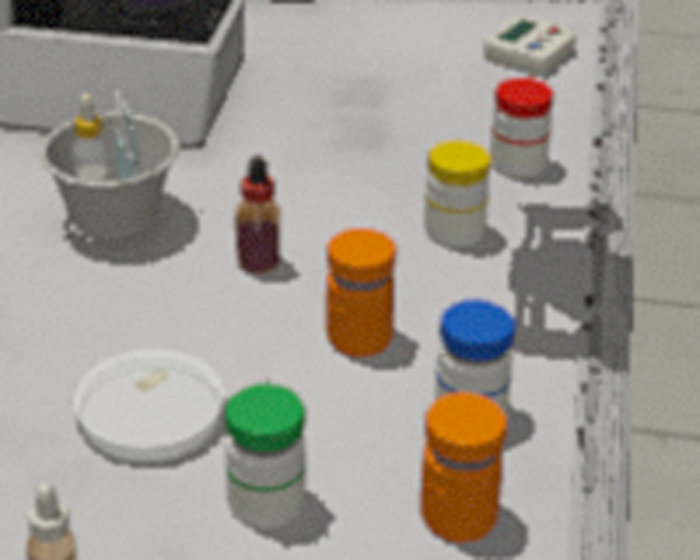

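Yellow is shut: it sits at (283,200) in the wrist view with its gap gone in the side view, and red is unchanged. Now blue.

Run:
```python
from h import *
manip.move_linear([.4564,.2248,.2],feed=.15); manip.dwell(.2)
im=optics.capture('wrist'); cv2.imwrite('pics/w5.png',im[:,:,::-1])
p=lid(im,(283,201))
assert np.linalg.norm(p[:2]-[.4564,.2248])<.006
h=cv2.cvtColor(im[200:202,282:284],cv2.COLOR_RGB2HSV)[0,0]; print(h); assert 100<h[0]<130
press(p)
im=optics.capture('wrist'); cv2.imwrite('pics/w6.png',im[:,:,::-1])
o=readout.get_obs(); manip.move_linear([.42,.05,.25],feed=.15); 
im=optics.capture('top'); cv2.imwrite('pics/t6.png',im[:,:,::-1])
im=optics.capture('side'); cv2.imwrite('pics/s6.png',cv2.resize(im[170:330,200:400,::-1],None,fx=3.5,fy=3.5,interpolation=cv2.INTER_CUBIC))
```

```text
lid [286.     200.3281] 26.81336784362793 stats [  22   18   53   53 2184] pos [0.4545 0.2259 0.071 ] diam 0.042239700037891306
[109 183 159]
cmd 0.0735 tip 0.0736 [ 0.591   0.1508 -0.3083]
cmd 0.0730 tip 0.0730 [ 0.3223  0.4186 -0.0525]
cmd 0.0725 tip 0.0725 [ 0.0593 -0.1605  0.3101]
cmd 0.0720 tip 0.0720 [ 1.1905  0.4939 -0.222 ]
cmd 0.0715 tip 0.0715 [-0.0381  0.2922 -0.0494]
cmd 0.0710 tip 0.0710 [ 0.0757  0.0415 -0.0072]
cmd 0.0705 tip 0.0705 [ 0.664   0.5948 -0.4918]
cmd 0.0700 tip 0.0701 [-0.239  -0.2413  1.995 ]
cmd 0.0695 tip 0.0696 [0.1614 0.8951 3.3791]
cmd 0.0690 tip 0.0690 [0.2826 0.7885 1.7307]
cmd 0.0685 tip 0.0685 [-0.2329  0.1407  1.6771]
cmd 0.0680 tip 0.0680 [ 1.3314 -0.1122  1.8342]
cmd 0.0675 tip 0.0675 [1.2244 0.3064 1.7187]
cmd 0.0670 tip 0.0670 [0.6525 0.6771 2.6209]
cmd 0.0665 tip 0.0665 [1.1044 0.684  1.8161]
cmd 0.0660 tip 0.0660 [ 1.4144 -0.0082  2.7247]
cmd 0.0655 tip 0.0655 [ 0.9718 -0.0179  2.7277]
cmd 0.0650 tip 0.0650 [1.0017 0.4116 2.1157]
cmd 0.0645 tip 0.0645 [0.309  0.9657 3.1854]
cmd 0.0640 tip 0.0644 [ 1.5213 -0.5124  7.4392]
cmd 0.0635 tip 0.0643 [-1.2091 -0.4744 12.5113]
t 36.5167
```

View pics/w6.png

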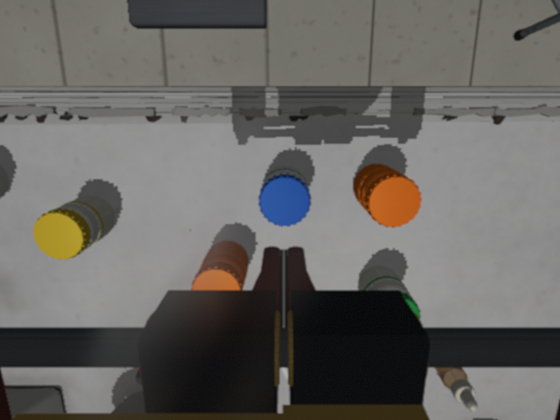

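View pics/s6.png

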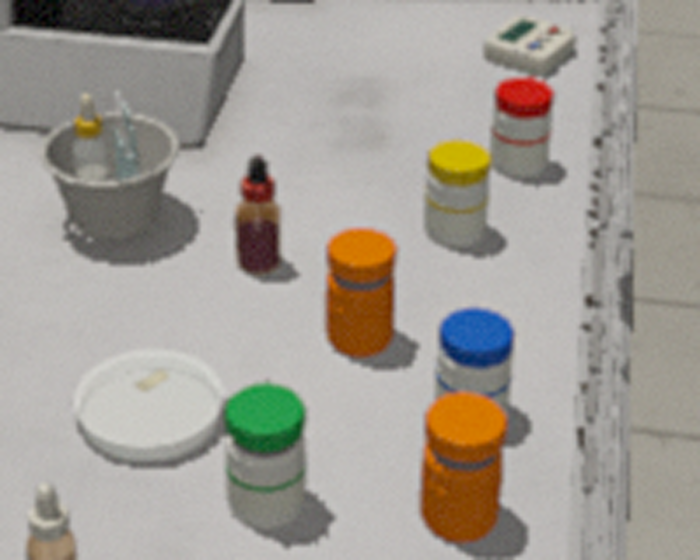

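The side view shows all three lids home and flat. Green is still proud, and nothing else has moved. I'm handing the job in.

Run:
```python
from h import *
print(readout.get_obs()['t'],readout.get_obs()['force']); order.job_done()
```

```text
38.0417 [ 0.1526  0.4593 -0.261 ]
the job is handed in; nothing more can be done
```

I pressed the red, then the yellow, then the blue lid fully home with closed fingertips, and handed the job in at 38 s with the arm clear of everything.

- **Presses:** Each lid went down at about 2–4 N and stopped hard with the fingertips at 64.3 mm, against 64 mm for a shut lid. I backed off there at a peak of about 12–15 N, well above the 3–5 N needed to move a lid.
- **Last checks:** The side view after the blue press shows no neck gap on the three shut pots. The green pot was not touched. As far as the side view shows, no pot and none of the things around them had moved. It does not cover the oil bottle fully, and I saved a final top picture but did not look at it.
- **Disagreements:** The networks' lid points were up to about 15 mm off, and they also took the orange look-alikes for blue. I placed each press from colour-fitted lid centres in the wrist camera instead. These measured 42–43 mm across, against the 43 mm given, and were within about 3 mm of the top camera's fit.

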